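# Open the switch cabinet and throw the isolator lever down

## Task

Isolate the machine: pull the switch cabinet's door open by its bar handle and swing it wide, about square to the cabinet or further, then push the T-handled lever inside all the way down. Leave the door wide open and the lever down, and do not disturb the bottle, tin and coupling standing near the cabinet.

Things in the scene. Friction and masses are not known exactly. Their poses are not given: they have to be found in the camera images.
- cabinet: Green steel switch cabinet fixed on the bench, 260 wide (y) x 310 high; walls 10 thick, roof 8 thick with a clear window, floor 30 thick. Origin: centre of its underside. Own -x is the front, which roughly faces the robot, +y its left, z up. The body runs from x=-75 (front rim of roof and walls) to x=+90 mm; the closed door's outer face is at x=-90. Inside it is 240 wide and 272 high (z 30 to 302). Placed at varying spots and yaws.
- door (a joint): White steel door, 254 wide, 270 high, 15 thick, about 1 kg. Angle in rad: 0 closed, grows as its free edge swings out to the front, stop at 1.9. Starts shut or a little ajar. Its upright hinge line is at the cabinet's left front edge (cabinet frame x=-75, y=+127 mm); seen from above, opening turns it clockwise. It has light friction, no latch and stays where left.
- door_hinge (a point): Point on the door's hinge line, at the height of the handle's middle (230 mm above the bench). Its axes turn with the door: own -y points from the hinge to the free edge, own -x out of the outer face; with the door shut they are the cabinet's axes.
- handle: Straight upright steel bar handle on the door's outer face: a round sleeve 14 mm thick and 96 long that turns freely about its own upright axis, held between two short stems 55 mm above and below its middle. Origin: the sleeve's middle, 50 mm out from the door's outer face (65 mm out from the hinge line) and 215 mm from the hinge line along the door (39 mm short of the free edge), 230 mm above the bench; the handle's top is at 291, the door's top edge at 305 mm.
- lever (a joint): Isolator lever inside the cabinet. Angle in rad: 0 points 23 degrees (0.4 rad) above level towards the front, grows as it is pushed down, 0.9 is the lower stop (0.5 rad below level). Starts near 0. Stiff: about 4 to 5 N at the grip moves it, and it stays where left. Pivot axis runs along the cabinet's y through cabinet frame (x=35, y=-15, z=150 mm).
- lever_grip (a point): Centre of the lever's black T grip, 100 mm from the pivot: a round bar 20 mm thick and 80 mm long, along the cabinet's y, at the end of a 14 mm steel shaft. At its start it is about 190 mm above the bench and some 17 mm behind the front rim (cabinet x about -58 mm); fully down it is 102 mm above the bench. The roof above it (underside 302 mm) calls for a tool leaning in from the front.
- oil_bottle: Bystander: grey capped bottle, 64 across, 150 high. Origin: centre of its underside.
- tin: Bystander: plain steel tin, 72 across, 90 high. Origin: centre of its underside.
- coupling: Bystander: dark steel flanged coupling, 76 across, 60 high. Origin: centre of its underside.

How it is judged:
By the outcome, as a careful person would: the job done as asked, in the order asked, and still so for the second after the job is handed in, with the robot touching nothing.
It also fails if it takes over 64 s, if anything falls off the work surface, if the arm or the gripper's body presses on something with over 40 N, if the wrist force passes 120 N, or if a joint passes its speed limit or range.

## Robot

A 6-joint arm with a two-finger parallel gripper is mounted at the origin on the work surface. World frame = base frame: x ahead of the robot, y to its left, z up, the work surface at z = 0. Lengths are in m, angles in rad, forces in N, time in s.
With the tool pointing down it reaches from about 0.25 to 0.775 m from the base axis. Payload 4 kg.
Tool frame: the origin (TCP) lies midway between the tips of the shut fingers; the grasp point (between the pads) lies 19 mm behind it (env.grip_point_offset is the distance from the TCP to the grasp point, in m); z points along the fingers, y is the direction in which the jaws open and shut (so a half turn about z gives the same grasp; the last joint's range is limited). The gripper opens to 85 mm and grips with 20 to 120 N. Pads are 22 mm wide; open, the fingers measure 114 mm over their backs; the gripper's body (76 mm by 85 mm) begins 54 mm behind the grasp point. The pads swing forward as they close: fully open they stand 13 mm farther back than shut.
Start: joints at [-1.451, 0.087, 1.371, -0, 1.684, -0.103], TCP at [0.122, -0.536, 0.231] pointing down, gripper open.
Joint ranges: [-3.1, 3.1], [-0.76, 2.03], [0.27, 2.55], [-1.08, 4.22], [0.17, 2.65], [-2.57, 2.57]. Speed limits (rad/s): [2.79, 2.79, 3.14, 3.14, 3.14, 3.14].

## Interface

Orientations are given as a unit quaternion [w, x, y, z].
In Python, from bench import monitor, optics, order, models, env gives the robot as it stands.
- The arm moves only by the shell command python3 -m inch 'ROWS' [OPENING]. ROWS is JSON, a list of rows, each a list of 2 entries, a list of its own where there are three numbers: the shift along the tool's x, y, z in mm, then the turn, a rotation vector about the tool's x, y, z in rad. In form: [[[tx, ty, tz], [rx, ry, rz]], ...]. A call has exactly 8 rows; each row is the pose to reach, as a shift and turn from the pose commanded when the call began, along the tool's axes at that moment; what a row does not reach only later rows make up. A row lasts 1/10 s, in which the tool goes at most 50 mm and 8.59 degrees, less where a joint would pass 70% of its speed; a pose out of reach is approached as far as the arm can. A call with a gripper value outside its range is refused whole. OPENING is the gripper's target within -1 to 1 (fully open at 1, half-way at 0, shut at -1), set as the call begins (- or left out, the last holds). The fingers move at their own pace and stop on an object; the grip force is fixed at half the most. Time passes only in rows, so rows that repeat a pose let the fingers close, or fill a call up. It gives the time, the measured TCP pose, the force and the opening at its end, in the units of the state.
- monitor.state(): the state, without advancing time (a new reading comes with each control period).
- optics.read_camera(name): name is "scene" or "top"; returns a dict with "image" (420x560x3 uint8, red, green, blue), "z_map" (420x560 float32, m along the optical axis (not along the pixel's ray), 0 where there is no reading), "fx", "fy", "cx", "cy" (pixels), "eye" and "rotation" of the camera in the world. Camera axes: x right, y up, looking along -z (the intrinsics and any distortion apply to the point x, -y, -z); pixel columns grow to the right and rows downward; lengths in m; the calibration is good to about 2 mm. A picture is of the moment at which its call begins.
- order.hand_in(): hands the job in, once; it reports no verdict.
Trained networks look in a picture, given as the dict that the camera call returned (one of the last four; its "shot" number tells which), for a name from the list of things; names that differ only in an ending like _2 or _b are one class to them, and where a whole thing is asked for, a point or a joint stands for the part that bears it (a point fixed in the world has none). Each returns a list of dicts, best first, with "confidence" (0 to 1); they miss things now and then, are a little off and sometimes report something else, mostly with a low value. They report only what shows in the picture. A call takes as long as a camera call.
- models.silhouettes(target, picture): "pixels" (420x560 bool, what is visible of it).
- models.landmark_of(target, picture): "position" ([x, y, z] in m, in world coordinates, good to about 4 mm: a listed point, or the origin of a listed thing).
The state is a dict: "t": time; "joint_pos": joint angles; "qvel": joint speeds; "joint_torque": joint torques, N m; "position": TCP position; "tool_rot": TCP orientation; "ft_force": force on the tool from outside, world axes, zero at the start; "ft_torque": the same for the moment, N m; "opening": finger opening in m.
Only numpy, scipy, OpenCV 4.12 (cv2) and the standard library are available. Lean on these libraries where they do the work, as an engineer would, in place of code of your own. Each camera call takes 0.05 s, during which the arm holds its last target.

## Working session

There is one attempt and no reset: what is moved stays moved. The work goes in short steps, Python scripts to look and compute and a shell command to move; the robot and the scene stay as the last step left them, time stands still between calls to the robot, and variables do not carry over. Pictures are saved under pics/ and viewed, and the job is handed in when it is done.

```bash
ls; mkdir -p pics
python3 - <<'E'
from bench import monitor, optics, order, models, env
import cv2,numpy as np
print(monitor.state()); print([a for a in dir(env) if a[0]!='_'])
for n in ("scene","top"):
    p=optics.read_camera(n); cv2.imwrite(f"pics/{n}0.png",p["image"][:,:,::-1])
    print(n,p["eye"],p["rotation"],p["fx"],p["cx"],p["cy"],[k for k in p])
    for t in ["cabinet","door_hinge","handle","lever_grip","oil_bottle","tin","coupling"]:
        print(t,[(np.round(d["position"],3),round(d["confidence"],2)) for d in models.landmark_of(t,p)][:3])
E
```

```text
pics
{'t': 0.0, 'joint_pos': array([-1.45110143e+00,  8.79767069e-02,  1.37227810e+00,  2.07759555e-05,
        1.68360019e+00, -1.03071661e-01]), 'qvel': array([-0.00142227, -0.00123333,  0.00036196,  0.00103806,  0.00041072,
        0.00071047]), 'joint_torque': array([ 1.10394270e-03, -3.51874137e+01, -3.13267529e+01,  1.54847868e-05,
        1.09133121e-02, -1.34421509e-06]), 'position': array([ 0.12146772, -0.5359041 ,  0.23011517]), 'tool_rot': array([-1.13121614e-03,  9.93802528e-01,  1.11154194e-01,  9.21173876e-07]), 'ft_force': array([ 0.01615533, -0.3360563 , -0.54052678]), 'ft_torque': array([-0.0240624 , -0.0195318 , -0.00852202]), 'opening': 0.08530528454867911}
['Unreachable', 'grip_point_offset']
scene [0.8181937  0.20014931 0.9668637 ] [0.33222302 0.05145267 0.15721827 0.92858112] 439.8058746254156 274.2248657981857 203.95533567015727 ['image', 'z_map', 'fx', 'fy', 'cx', 'cy', 'eye', 'rotation', 'shot']
cabinet []
door_hinge [(array([0.666, 0.122, 0.231]), 0.88)]
handle [(array([ 0.566, -0.08 ,  0.231]), 0.5)]
lever_grip []
oil_bottle [(array([ 0.556, -0.304,  0.   ]), 0.87)]
tin [(array([0.742, 0.19 , 0.005]), 0.63)]
coupling []
top [ 0.58204107 -0.01104281  1.24459639] [ 0.70795466  0.0166827  -0.0314009  -0.70536222] 479.3488555547226 277.9164248110674 203.18007150180608 ['image', 'z_map', 'fx', 'fy', 'cx', 'cy', 'eye', 'rotation', 'shot']
cabinet []
door_hinge [(array([0.675, 0.123, 0.232]), 0.62), (array([ 0.743,  0.188, -0.006]), 0.28)]
handle [(array([ 0.564, -0.079,  0.229]), 0.56)]
lever_grip [(array([ 0.674, -0.021,  0.183]), 0.52)]
oil_bottle [(array([ 0.558, -0.302, -0.   ]), 0.71)]
tin [(array([ 0.744,  0.19 , -0.   ]), 0.95)]
coupling [(array([ 0.676, -0.218,  0.001]), 0.69)]
```

View pics/scene0.png

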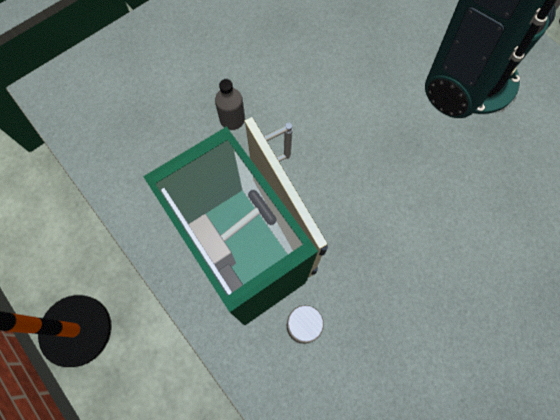

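View pics/top0.png

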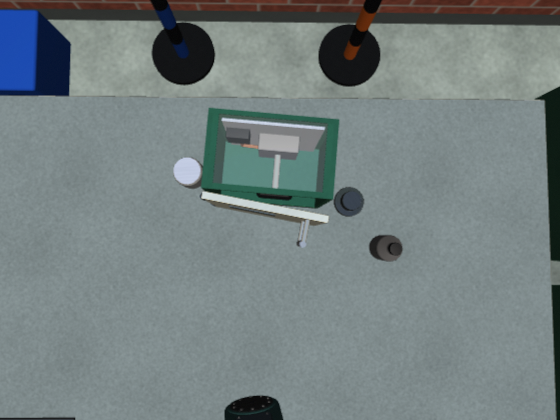

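Scene view: door slightly ajar, with its top edge running from (248,120) to (325,245) and the handle at (290,140). Top view: tin at (188,172), coupling at (349,201), bottle at (387,248), door top from (203,195) to (327,219). Next I'll fit the cabinet and door from depth.

```bash
cat > h.py <<'E'
from bench import monitor, optics, order, models, env
import cv2,numpy as np
from scipy.spatial.transform import Rotation as R
def rot(q): return R.from_quat([q[1],q[2],q[3],q[0]])
def cloud(p):
    q=p["rotation"]; M=rot(q).as_matrix() if np.size(q)==4 else np.array(q)
    z=p["z_map"]; v,u=np.mgrid[:z.shape[0],:z.shape[1]]
    c=np.stack([(u-p["cx"])/p["fx"]*z,-(v-p["cy"])/p["fy"]*z,-z],-1)
    return c@M.T+p["eye"]
def fit(show=True):
    p=optics.read_camera("top"); W=cloud(p); im=p["image"].astype(int); ok=p["z_map"]>0
    h=(W[...,2]>.29)&(W[...,2]<.325)&ok&(W[...,0]>.4)
    green=h&(im[...,1]-im[...,0]>20)
    white=h&(im.min(-1)>140)
    return p,W,green,white
E
python3 - <<'E'
from h import *
p,W,g,w=fit()
for n,m in(("roof",g),("door",w)):
    m=cv2.morphologyEx(m.astype(np.uint8),cv2.MORPH_OPEN,np.ones((2,2)))>0
    P=W[m]; print(n,len(P),np.median(P[:,2]))
    r=cv2.minAreaRect(P[:,:2].astype(np.float32)); print(r); print(cv2.boxPoints(r).round(4))
E
```

```text
roof 6448 0.3082703752725691
((0.7242701053619385, -0.049824610352516174), (0.266455739736557, 0.3486323952674866), 10.096412658691406)
[[ 0.5625  0.0984]
 [ 0.6237 -0.2448]
 [ 0.886  -0.1981]
 [ 0.8249  0.1451]]
door 2083 0.3061083540751438
((0.6928383708000183, -0.03888678550720215), (0.2872452735900879, 0.2431301325559616), 75.44741821289062)
[[ 0.5391 -0.1474]
 [ 0.7744 -0.2084]
 [ 0.8466  0.0696]
 [ 0.6113  0.1307]]
```

Run:
```python
from h import *
p,W,g,w=fit()
o=np.zeros((420,560,3),np.uint8); o[g]=(0,255,0); o[w]=(255,255,255)
cv2.imwrite("pics/m.png",cv2.resize(o[90:270,170:410],None,fx=3,fy=3,interpolation=0))
for n,m in(("roof",g),("door",w)):
    k,l,s,c=cv2.connectedComponentsWithStats(m.astype(np.uint8),connectivity=4)
    for i in np.argsort(-s[1:,4])[:3]+1:
        P=W[l==i]
        r=cv2.minAreaRect(P[:,:2].astype(np.float32)); print(n,s[i],r); print(cv2.boxPoints(r).round(4).tolist())
```

```text
roof [ 201  108  138   92 6467] ((0.7446818947792053, -0.01416364312171936), (0.26038220524787903, 0.1608857661485672), 85.33505249023438)
[[0.6539000272750854, -0.13740000128746033], [0.814300000667572, -0.15049999952316284], [0.8353999853134155, 0.10909999907016754], [0.6751000285148621, 0.12210000306367874]]
roof [253 118   2   2   3] ((0.8147820234298706, 0.018859410658478737), (0.0010126980487257242, 0.002864059992134571), 46.684043884277344)
[[0.8133999705314636, 0.019500000402331352], [0.815500020980835, 0.017500000074505806], [0.8162000179290771, 0.018200000748038292], [0.8141000270843506, 0.02019999921321869]]
roof [220 122   2   2   3] ((0.8049488663673401, 0.0833122730255127), (0.0010663650464266539, 0.0026220139116048813), 32.57746887207031)
[[0.8037999868392944, 0.08410000056028366], [0.8051999807357788, 0.08190000057220459], [0.8061000108718872, 0.08250000327825546], [0.8047000169754028, 0.08470000326633453]]
door [201 191 128  32 926] ((0.639239490032196, -0.004319384694099426), (0.2532591223716736, 0.01447203103452921), 79.14061737060547)
[[0.608299970626831, -0.12729999423027039], [0.6225000023841858, -0.12999999523162842], [0.670199990272522, 0.11869999766349792], [0.656000018119812, 0.12139999866485596]]
door [259 133  40  20 647] ((0.7665367722511292, -0.031230982393026352), (0.07809052616357803, 0.033096350729465485), 85.79069519042969)
[[0.7472000122070312, -0.0689999982714653], [0.7802000045776367, -0.0714000016450882], [0.7858999967575073, 0.006500000134110451], [0.7529000043869019, 0.008899999782443047]]
door [222 118 103  12 349] ((0.8037261962890625, -0.02047944813966751), (0.20323559641838074, 0.007756407372653484), 85.36454772949219)
[[0.7915999889373779, -0.12150000035762787], [0.7993999719619751, -0.12210000306367874], [0.8158000111579895, 0.08049999922513962], [0.8080999851226807, 0.08110000193119049]]
```

View pics/m.png

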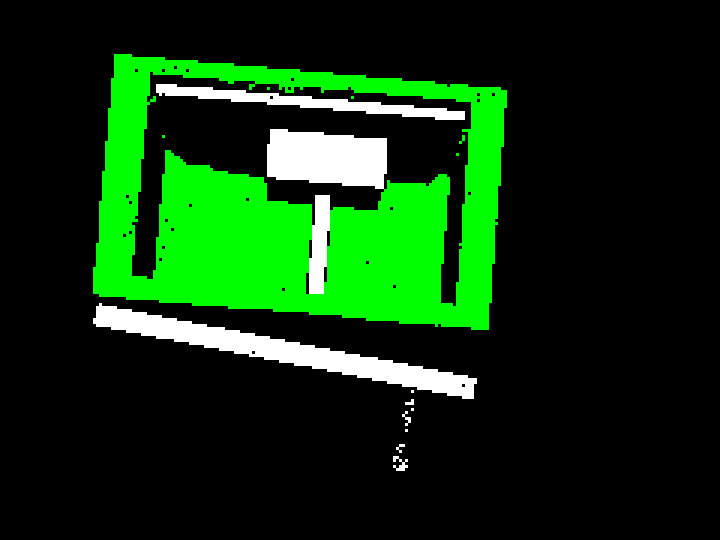

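```bash
cat >> h.py <<'E'
def Rt(h,tilt):
    h,t=np.radians([h,tilt]); z=np.array([np.sin(t)*np.cos(h),np.sin(t)*np.sin(h),-np.cos(t)])
    y=np.array([np.sin(h),-np.cos(h),0]); return R.from_matrix(np.stack([np.cross(y,z),y,z],1))
def delta(grasp,h,tilt,back=0,tcp=False,cur=None):
    s=monitor.state(); p,r=(s["position"],rot(s["tool_rot"])) if cur is None else cur
    r2=Rt(h,tilt); t=np.array(grasp)+r2.as_matrix()[:,2]*((0 if tcp else env.grip_point_offset)-back)
    return r.inv().apply(t-p)*1000, (r.inv()*r2).as_rotvec(), t, r2
H=np.array([.671,.119]); Y=4.65
def handle(th,z=.225):  # deg
    f=np.radians(th+Y); d=np.array([-np.sin(f),-np.cos(f)]); o=np.array([-np.cos(f),np.sin(f)])
    return np.array([*(H+.215*d+.065*o),z])
E
python3 - <<'E'
from h import *
print(handle(6.2)); a=delta(handle(6.2),-11,60,back=.12); print(np.round(a[0],1),np.round(a[1],3),a[2])
E
```

```text
[ 0.56669072 -0.07992102  0.225     ]
[ 454.7 -382.2  -44.3] [-0.217  1.032  0.376] [ 0.48057416 -0.06318166  0.27565   ]
```

```bash
python3 -m inch '[[[50,-42,-5],[-0.02,0.1,0.04]],[[100,-84,-10],[-0.05,0.23,0.08]],[[145,-122,-14],[-0.07,0.33,0.12]],[[190,-160,-18],[-0.09,0.43,0.16]],[[235,-198,-23],[-0.11,0.53,0.195]],[[280,-235,-27],[-0.13,0.63,0.23]],[[320,-270,-31],[-0.155,0.73,0.27]],[[360,-303,-35],[-0.17,0.82,0.3]]]' 1
python3 - <<'E'
from h import *
s=monitor.state(); print(s["joint_pos"])
a=delta(handle(6.2),-11,60,back=.12); print(np.round(a[0],1),np.round(a[1],3),a[2])
E
```

```text
t: 1.7
position: [0.3627, -0.2174, 0.2611]
tool_rot: [0.038, 0.912, -0.046, 0.405]
ft_force: [1.8, 0.2, 0.0]
opening: 0.0855
[-1.23519003 -0.72108694  2.11562454  0.74269302  1.34851471  0.41714837]
[  81.4 -166.1   60.6] [-0.044  0.208  0.072] [ 0.48057416 -0.06318166  0.27565   ]
```

```bash
python3 -m inch '[[[20,-40,15],[-0.01,0.05,0.02]],[[40,-82,30],[-0.02,0.1,0.035]],[[61,-125,45],[-0.03,0.15,0.055]],[[81,-166,61],[-0.044,0.208,0.072]],[[81,-166,61],[-0.044,0.208,0.072]],[[81,-166,61],[-0.044,0.208,0.072]],[[81,-166,61],[-0.044,0.208,0.072]],[[81,-166,61],[-0.044,0.208,0.072]]]' 1
python3 - <<'E'
from h import *
s=monitor.state(); print(s["joint_pos"])
a=delta(handle(6.2),-11,60,back=.12); print(np.round(a[0],1),np.round(a[1],3),a[2])
a=delta(handle(6.2),-11,60,back=.0); print(np.round(a[0],1),np.round(a[1],3),a[2])
p=optics.read_camera("scene"); cv2.imwrite("pics/s1.png",p["image"][:,:,::-1])
print([(np.round(d["position"],3),round(d["confidence"],2)) for d in models.landmark_of("handle",p)][:3])
E
```

```text
t: 2.5
position: [0.4829, -0.0652, 0.2743]
tool_rot: [0.048, 0.863, -0.082, 0.495]
ft_force: [0.2, 0.4, 0.0]
opening: 0.0853
[-0.33204647 -0.75621585  2.20876537  0.19770062  0.66090194  1.34072516]
[-0.2 -1.6 -3. ] [-0.     0.005  0.002] [ 0.48057416 -0.06318166  0.27565   ]
[  0.4  -1.5 117. ] [-0.     0.005  0.002] [ 0.58258785 -0.08301111  0.21565   ]
[(array([ 0.562, -0.08 ,  0.228]), 0.66)]
```

View pics/s1.png

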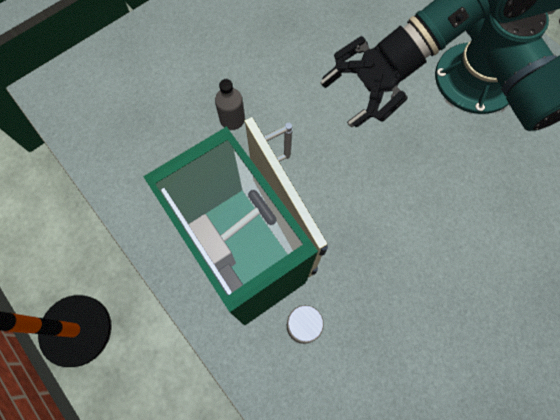

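```bash
cat > kin.py <<'E'
from h import *
from scipy.optimize import least_squares
D=[([-1.45110143,.0879767,1.3722781,0,1.6836,-.10307],[.12146772,-.5359041,.23011517],[-.00113,.9938,.11115,0]),
([-1.23519003,-0.72108694,2.11562454,0.74269302,1.34851471,0.41714837],[0.3627,-0.2174,0.2611],[0.038,0.912,-0.046,0.405]),
([-0.33204647,-0.75621585,2.20876537,0.19770062,0.66090194,1.34072516],[0.4829,-0.0652,0.2743],[0.048,0.863,-0.082,0.495])]
def e(s,*a): return R.from_euler(s,*a)
def fk(q,P,s4=1,s6=1,off=0):
    a1,d1,L2,a3,L3,d6,lat=P
    A=e('z',q[0]); B=A*e('y',q[1]); C=A*e('y',q[1]+q[2]); W=C*e('z',s4*q[3])*e('y',q[4]); T=W*e('z',s6*q[5]+off)
    p=A.apply([a1,lat,d1])+B.apply([0,0,L2])+C.apply([a3,0,L3])+W.apply([0,0,d6]); return p,T
E
python3 - <<'E'
from kin import *
P0=[0,.3,.4,0,.4,.2,.05]
for s4 in(1,-1):
  for s6 in(1,-1):
    offs=[(fk(q,P0,s4,s6)[1].inv()*rot(t)) for q,p,t in D]
    print(s4,s6,[o.as_rotvec().round(3) for o in offs])
E
```

```text
1 1 [array([-0.   ,  0.   ,  1.571]), array([ 0.   , -0.   ,  1.572]), array([1.000e-03, 0.000e+00, 1.571e+00])]
1 -1 [array([-0.   ,  0.   ,  1.365]), array([ 0.   , -0.   ,  2.406]), array([ 0.000e+00, -1.000e-03, -2.031e+00])]
-1 1 [array([-0.   ,  0.   ,  1.571]), array([-0.596,  1.546,  1.574]), array([0.149, 0.239, 1.874])]
-1 -1 [array([-0.   ,  0.   ,  1.365]), array([-1.358,  1.359,  2.158]), array([ 0.194, -0.194, -1.708])]
```

```bash
cat >> kin.py <<'E'
PF=least_squares(lambda P:np.concatenate([(fk(q,P)[0]-p)*1000 for q,p,t in D]+[[.5*P[3]*100,.5*P[0]*100]]),[0,.3,.4,0,.4,.2,.05]).x
LO=np.array([-3.1,-.76,.27,-1.08,.17,-2.57]);HI=np.array([3.1,2.03,2.55,4.22,2.65,2.57])
def ik(p,Rm,q0):
    def f(q):
        a,T=fk(q,PF,off=np.pi/2); return np.r_[(a-p)*1000,(T.inv()*Rm).as_rotvec()*200,]
    s=least_squares(f,np.clip(q0,LO+.001,HI-.001),bounds=(LO,HI)); return s.x,np.abs(s.fun).max()
E
python3 - <<'E'
from kin import *
print(PF.round(4),[((fk(q,PF)[0]-p)*1000).round(1) for q,p,t in D])
q0=monitor.state()["joint_pos"]
for tilt in (60,50,40):
  q=q0
  for th,h in ((6,-11),(25,-15),(45,-20),(60,-28),(75,-38),(90,-50),(100,-58)):
    _,_,t,r=delta(handle(th),h,tilt); q,err=ik(t,r,q); print(tilt,th,h,t.round(3),q.round(2),round(err,2))
E
```

```text
[0.0047 0.087  0.4437 0.0325 0.5032 0.3221 0.0573] [array([ 0.7,  0. , -0. ]), array([-1.5,  0.9, -0. ]), array([ 1.4, -0.1,  0. ])]
60 6 -11 [ 0.583 -0.083  0.216] [-0.28 -0.44  2.17  0.21  0.38  1.33] 0.0
60 25 -15 [ 0.524 -0.04   0.216] [-0.1  -0.61  2.26 -0.32  0.47  1.94] 0.0
60 45 -20 [0.48  0.024 0.216] [ 0.26 -0.64  2.27 -0.81  0.73  2.57] 1.36
60 60 -28 [0.463 0.078 0.216] [ 0.39 -0.59  2.18 -0.74  0.91  2.57] 25.3
60 75 -38 [0.461 0.134 0.216] [ 0.48 -0.45  2.03 -0.67  1.08  2.57] 47.87
60 90 -50 [0.472 0.189 0.216] [ 0.56 -0.22  1.8  -0.63  1.3   2.57] 82.36
60 100 -58 [0.488 0.223 0.216] [ 0.62 -0.01  1.58 -0.65  1.49  2.57] 116.89
50 6 -11 [ 0.581 -0.083  0.213] [-0.27 -0.38  2.05  0.11  0.61  1.43] 0.0
50 25 -15 [ 0.522 -0.039  0.213] [-0.12 -0.54  2.14 -0.18  0.68  1.8 ] 0.0
50 45 -20 [0.479 0.024 0.213] [ 0.2  -0.58  2.16 -0.56  0.85  2.34] 0.0
50 60 -28 [0.462 0.079 0.213] [ 0.4  -0.51  2.09 -0.65  1.03  2.57] 11.94
50 75 -38 [0.459 0.135 0.213] [ 0.46 -0.39  1.95 -0.57  1.17  2.57] 36.8
50 90 -50 [0.471 0.19  0.213] [ 0.51 -0.2   1.75 -0.51  1.34  2.57] 72.61
50 100 -58 [0.487 0.224 0.213] [ 0.54 -0.04  1.58 -0.5   1.47  2.57] 103.22
40 6 -11 [ 0.579 -0.083  0.211] [-0.27 -0.3   1.91  0.06  0.83  1.47] 0.0
40 25 -15 [ 0.52  -0.039  0.211] [-0.13 -0.45  2.01 -0.11  0.89  1.74] 0.0
40 45 -20 [0.476 0.025 0.211] [ 0.13 -0.51  2.05 -0.36  0.99  2.16] 0.0
40 60 -28 [0.459 0.08  0.211] [ 0.39 -0.43  2.   -0.57  1.15  2.57] 0.65
40 75 -38 [0.457 0.137 0.211] [ 0.43 -0.33  1.87 -0.47  1.26  2.57] 26.71
40 90 -50 [0.47  0.192 0.211] [ 0.46 -0.17  1.71 -0.39  1.38  2.57] 62.77
40 100 -58 [0.486 0.226 0.211] [ 0.48 -0.04  1.57 -0.36  1.47  2.57] 90.81
```

Run:
```python
from kin import *
q0=monitor.state()["joint_pos"]; q0[5]-=np.pi
F=e('z',np.pi)
_,_,t,r=delta(handle(6.2),-11,60,back=.12); print(ik(t,r*F,q0))
for tilt in (60,52,45):
  q=q0
  for th,h in ((6,-11),(25,-22),(45,-35),(60,-48),(75,-60),(90,-72),(98,-80)):
    _,_,t,r=delta(handle(th),h,tilt); q,err=ik(t,r*F,q)
    A=e('z',q[0]);W=A*e('y',q[1]+q[2])*e('z',q[3])*e('y',q[4]);w=fk(q,PF)[0]-W.apply([0,0,PF[5]])
    print(tilt,th,h,t.round(3),q.round(2),round(err,2),"wrist",w.round(3))
```

```text
(array([-0.32174089, -0.76      ,  2.20577019,  0.17740377,  0.66811357,
       -1.77667139]), np.float64(1.856437891184226))
60 6 -11 [ 0.583 -0.083  0.216] [-0.28 -0.44  2.17  0.21  0.38 -1.82] 0.0 wrist [ 0.309 -0.03   0.377]
60 25 -22 [ 0.523 -0.042  0.216] [ 0.02 -0.56  2.24 -0.69  0.56 -0.75] 0.0 wrist [0.265 0.063 0.377]
60 45 -35 [0.478 0.02  0.216] [ 0.44 -0.45  2.18 -1.05  1.04 -0.13] 0.0 wrist [0.25  0.18  0.377]
60 60 -48 [0.46  0.074 0.216] [ 0.65 -0.23  2.02 -1.07  1.39  0.15] 0.0 wrist [0.273 0.281 0.377]
60 75 -60 [0.456 0.13  0.216] [ 0.75  0.    1.82 -1.01  1.64  0.33] 0.0 wrist [0.316 0.372 0.377]
60 90 -72 [0.467 0.186 0.216] [ 0.77  0.23  1.57 -0.94  1.84  0.44] 0.0 wrist [0.381 0.451 0.377]
60 98 -80 [0.478 0.214 0.216] [ 0.76  0.36  1.4  -0.89  1.96  0.49] 0.0 wrist [0.43  0.488 0.377]
52 6 -11 [ 0.582 -0.083  0.213] [-0.28 -0.4   2.07  0.12  0.57 -1.73] 0.0 wrist [ 0.333 -0.035  0.412]
52 25 -22 [ 0.522 -0.041  0.213] [-0.01 -0.52  2.14 -0.46  0.7  -0.97] 0.0 wrist [0.286 0.054 0.412]
52 45 -35 [0.477 0.021 0.213] [ 0.37 -0.45  2.1  -0.85  1.06 -0.32] 0.0 wris
[... 407 characters left out ...]
0.412]
45 6 -11 [ 0.58  -0.083  0.212] [-0.27 -0.35  1.98  0.08  0.72 -1.69] 0.0 wrist [ 0.357 -0.039  0.44 ]
45 25 -22 [ 0.52  -0.041  0.212] [-0.04 -0.47  2.06 -0.33  0.82 -1.09] 0.0 wrist [0.309 0.045 0.44 ]
45 45 -35 [0.476 0.022 0.212] [ 0.31 -0.43  2.04 -0.68  1.1  -0.47] 0.0 wrist [0.289 0.152 0.44 ]
45 60 -48 [0.458 0.076 0.212] [ 0.53 -0.26  1.92 -0.79  1.37 -0.08] 0.0 wrist [0.305 0.245 0.44 ]
45 75 -60 [0.454 0.133 0.212] [ 0.65 -0.07  1.75 -0.78  1.58  0.17] 0.0 wrist [0.341 0.33  0.44 ]
45 90 -72 [0.466 0.189 0.212] [ 0.7   0.14  1.54 -0.73  1.76  0.35] 0.0 wrist [0.396 0.405 0.44 ]
45 98 -80 [0.478 0.216 0.212] [ 0.7   0.26  1.39 -0.7   1.86  0.44] 0.0 wrist [0.438 0.441 0.44 ]
```

```bash
python3 -m inch '[[[0,0,0],[0,0,-0.14]],[[0,0,0],[0,0,-0.29]],[[0,0,0],[0,0,-0.44]],[[0,0,0],[0,0,-0.59]],[[0,0,0],[0,0,-0.74]],[[0,0,0],[0,0,-0.89]],[[0,0,0],[0,0,-1.04]],[[0,0,0],[0,0,-1.19]]]' 1
python3 -m inch '[[[0,0,0],[0,0,-0.14]],[[0,0,0],[0,0,-0.29]],[[0,0,0],[0,0,-0.44]],[[0,0,0],[0,0,-0.59]],[[0,0,0],[0,0,-0.74]],[[0,0,0],[0,0,-0.89]],[[0,0,0],[0,0,-1.04]],[[0,0,0],[0,0,-1.19]]]' 1
cat >> h.py <<'E'
FL=R.from_euler('z',np.pi)
def df(g,h,tilt,back=0,cur=None):
    s=monitor.state(); p,r=(s["position"],rot(s["tool_rot"])) if cur is None else cur
    r2=Rt(h,tilt)*FL; t=np.array(g)+r2.as_matrix()[:,2]*(env.grip_point_offset-back)
    return np.round(r.inv().apply(t-p)*1000,1).tolist(), np.round((r.inv()*r2).as_rotvec(),3).tolist()
E
python3 - <<'E'
from h import *
print(monitor.state()["joint_pos"])
print(df(handle(6.2),-11,52,.10))
E
```

```text
t: 3.4
position: [0.4827, -0.0671, 0.2742]
tool_rot: [0.319, 0.761, 0.417, 0.382]
ft_force: [0.3, -0.2, -0.1]
opening: 0.0853
t: 4.2
position: [0.4827, -0.067, 0.2742]
tool_rot: [0.478, 0.396, 0.771, 0.137]
ft_force: [-0.6, -0.3, -0.5]
opening: 0.0858
[-0.33561185 -0.75586699  2.20879732  0.19734858  0.66057929 -1.04476099]
([-5.8, 10.2, 17.5], [0.048, 0.129, -0.755])
```

```bash
python3 -m inch '[[[-1,1,2],[0.006,0.02,-0.12]],[[-2,3,5],[0.013,0.04,-0.25]],[[-3,5,8],[0.02,0.06,-0.38]],[[-4,7,12],[0.03,0.09,-0.51]],[[-5,9,15],[0.04,0.11,-0.64]],[[-6,10,17.5],[0.048,0.129,-0.755]],[[-6,10,17.5],[0.048,0.129,-0.755]],[[-6,10,17.5],[0.048,0.129,-0.755]]]' 1
python3 - <<'E'
from h import *
print(monitor.state()["joint_pos"])
print(df(handle(6.2),-11,52,.10)); print(df(handle(6.2),-11,52,0))
E
```

```text
t: 5.0
position: [0.5038, -0.0668, 0.2748]
tool_rot: [0.436, 0.089, 0.894, -0.039]
ft_force: [0.5, -0.3, -0.1]
opening: 0.0854
[-0.29967734 -0.6209797   2.07732325  0.12352559  0.78473062 -1.71819558]
([-0.3, -0.8, -0.1], [0.002, -0.0, -0.007])
([-0.3, -1.1, 99.9], [0.002, -0.0, -0.007])
```

```bash
python3 -m inch '[[[0,0,20],[0,0,0]],[[0,0,40],[0,0,0]],[[0,0,60],[0,0,0]],[[0,-1,75],[0,0,0]],[[0,-1,85],[0,0,0]],[[0,-1,93],[0,0,0]],[[0,-1,99],[0,0,0]],[[0,-1,99],[0,0,0]]]' 1
python3 - <<'E'
from h import *
print(monitor.state()["ft_force"])
for n in("scene","top"):
  p=optics.read_camera(n); cv2.imwrite(f"pics/{n}2.png",p["image"][:,:,::-1])
E
```

```text
t: 5.8
position: [0.5806, -0.0806, 0.2134]
tool_rot: [0.436, 0.086, 0.895, -0.039]
ft_force: [0.4, 0.2, -0.3]
opening: 0.0855
[ 0.44346797  0.24727753 -0.27100098]
```

View pics/scene2.png

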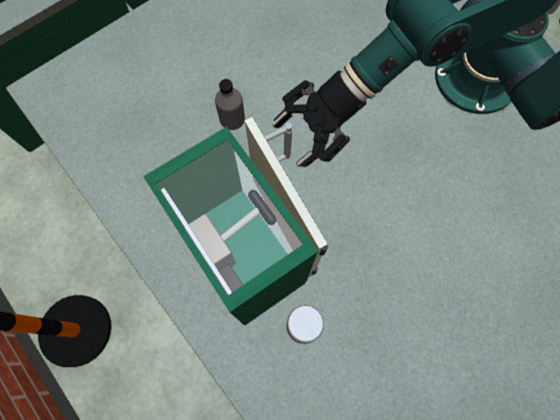

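View pics/top2.png

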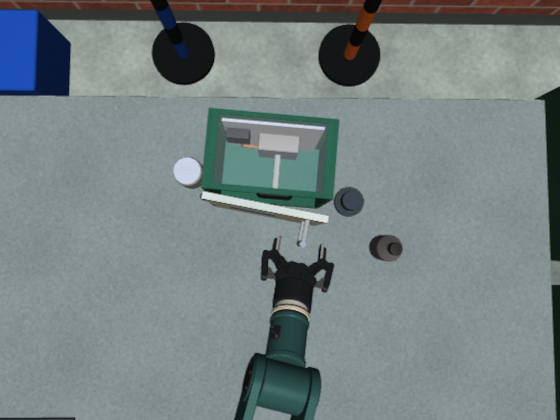

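The bar (302,242 in the top view) stands centred between the open fingers (277 and 323). I'm closing the gripper.

```bash
python3 -m inch '[[[0,0,0],[0,0,0]],[[0,0,0],[0,0,0]],[[0,0,0],[0,0,0]],[[0,0,0],[0,0,0]],[[0,0,0],[0,0,0]],[[0,0,0],[0,0,0]],[[0,0,0],[0,0,0]],[[0,0,0],[0,0,0]]]' -1
python3 -m inch '[[[0,0,0],[0,0,0]],[[0,0,0],[0,0,0]],[[0,0,0],[0,0,0]],[[0,0,0],[0,0,0]],[[0,0,0],[0,0,0]],[[0,0,0],[0,0,0]],[[0,0,0],[0,0,0]],[[0,0,0],[0,0,0]]]' -1
python3 - <<'E'
from h import *
from kin import Rt
s=monitor.state();r=rot(s["tool_rot"]);g=s["position"]-r.as_matrix()[:,2]*env.grip_point_offset
print("grasp",g,handle(6.2),s["ft_force"])
def path(a,b,h0,h1,n):
  # offset: refer shift to model so first is zero
  for k in range(1,n+1):
    th=a+(b-a)*k/n;h=h0+(h1-h0)*k/n
    print(round(th,1),df(handle(th,g[2])+ (g-handle(a,g[2]))*0,h,52))
path(6.2,25,-11,-22,8)
E
```

```text
t: 6.7
position: [0.5803, -0.0819, 0.2143]
tool_rot: [0.437, 0.086, 0.895, -0.041]
ft_force: [-3.1, -5.9, 1.6]
opening: 0.012
t: 7.5
position: [0.5804, -0.0818, 0.2143]
tool_rot: [0.437, 0.086, 0.895, -0.041]
ft_force: [-3.7, -6.5, 1.1]
opening: 0.0119
grasp [ 0.56587579 -0.07907309  0.22575662] [ 0.56669072 -0.07992102  0.225     ] [-3.68196501 -6.53414361  1.098134  ]
8.6 ([4.8, 1.8, -6.2], [0.021, 0.0, 0.014])
10.9 ([10.1, 4.6, -13.0], [0.04, 0.0, 0.029])
13.2 ([15.4, 7.8, -19.7], [0.059, 0.0, 0.044])
15.6 ([20.6, 11.3, -26.3], [0.078, 0.0, 0.058])
17.9 ([25.6, 15.2, -32.8], [0.097, 0.0, 0.073])
20.3 ([30.6, 19.4, -39.1], [0.116, 0.0, 0.088])
22.6 ([35.4, 23.9, -45.3], [0.135, 0.0, 0.103])
25.0 ([40.2, 28.8, -51.3], [0.153, 0.0, 0.118])
```

```bash
python3 -m inch '[[[5,2,-6],[0.02,0,0.014]],[[10,4.6,-13],[0.04,0,0.029]],[[15.4,7.8,-19.7],[0.06,0,0.044]],[[20.6,11.3,-26.3],[0.078,0,0.058]],[[25.6,15.2,-32.8],[0.097,0,0.073]],[[30.6,19.4,-39],[0.116,0,0.088]],[[35.4,24,-45.3],[0.135,0,0.103]],[[40.2,28.8,-51.3],[0.153,0,0.118]]]'
cat > pt.py <<'E'
from h import *
import sys
a,b,h0,h1=map(float,sys.argv[1:5]); n=8
s=monitor.state();r=rot(s["tool_rot"]);g=s["position"]-r.as_matrix()[:,2]*env.grip_point_offset
d=g[:2]-H; print("grasp",g.round(4),"rad",np.hypot(*d).round(4),"th",round(np.degrees(np.arctan2(-d[0],-d[1])-np.arctan2(.065,.215))-Y,1),"F",s["ft_force"].round(1),"open",s["opening"],"q",s["joint_pos"].round(2))
for k in range(1,n+1):
    th=a+(b-a)*k/n;h=h0+(h1-h0)*k/n
    print(df(handle(th,.2255),h,52))
E
python3 pt.py 25 45 -22 -35
```

```text
t: 8.3
position: [0.5214, -0.0403, 0.2142]
tool_rot: [0.43, 0.172, 0.882, -0.083]
ft_force: [0.4, -0.6, -0.7]
opening: 0.0121
grasp [ 0.5078 -0.0348  0.2257] rad 0.2242 th 25.2 F [ 0.4 -0.6 -0.7] open 0.01212271387803915 q [-0.   -0.48  2.12 -0.48  0.68 -0.95]
([5.2, 3.1, -6.3], [0.023, -0.001, 0.015])
([10.5, 7.3, -13.1], [0.046, -0.001, 0.033])
([15.7, 11.9, -19.7], [0.068, -0.001, 0.05])
([20.8, 16.8, -26.2], [0.09, -0.001, 0.068])
([25.8, 22.1, -32.5], [0.113, -0.001, 0.085])
([30.6, 27.8, -38.6], [0.135, -0.001, 0.103])
([35.2, 33.7, -44.5], [0.157, -0.001, 0.12])
([39.7, 40.0, -50.2], [0.18, -0.001, 0.137])
```

```bash
python3 -m inch '[[[5.2,3.1,-6.3],[0.023,0,0.015]],[[10.5,7.3,-13],[0.046,0,0.033]],[[15.7,12,-19.7],[0.068,0,0.05]],[[20.8,16.8,-26.2],[0.09,0,0.068]],[[25.8,22,-32.5],[0.113,0,0.085]],[[30.6,27.8,-38.6],[0.135,0,0.103]],[[35.2,33.7,-44.5],[0.157,0,0.12]],[[39.7,40,-50.2],[0.18,0,0.137]]]'
python3 pt.py 45 65 -35 -51
python3 -c "
from h import *
p=optics.read_camera('top'); cv2.imwrite('pics/top3.png',p['image'][:,:,::-1])"
```

```text
t: 9.1
position: [0.4774, 0.0215, 0.2142]
tool_rot: [0.418, 0.27, 0.857, -0.131]
ft_force: [1.5, -1.2, -1.1]
opening: 0.0121
grasp [0.4653 0.03   0.2258] rad 0.2241 th 45.1 F [ 1.5 -1.2 -1.1] open 0.012050526869381269 q [ 0.38 -0.4   2.08 -0.86  1.05 -0.3 ]
([5.2, 4.1, -6.2], [0.029, -0.001, 0.021])
([10.1, 9.3, -12.5], [0.056, -0.001, 0.043])
([14.9, 14.8, -18.7], [0.084, -0.001, 0.064])
([19.6, 20.6, -24.6], [0.111, -0.001, 0.086])
([24.1, 26.7, -30.3], [0.139, -0.001, 0.107])
([28.4, 33.2, -35.8], [0.166, -0.001, 0.129])
([32.5, 39.9, -41.1], [0.194, -0.001, 0.15])
([36.5, 47.0, -46.1], [0.221, -0.001, 0.172])
```

View pics/top3.png

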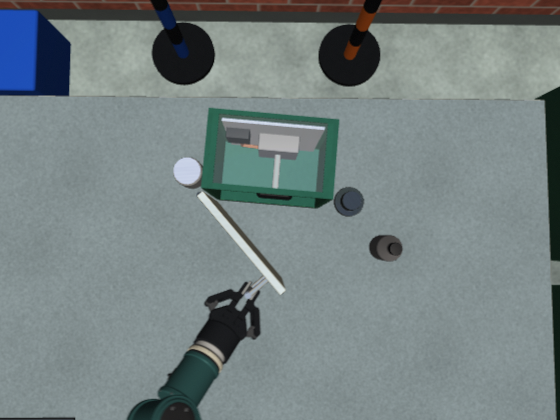

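The door is following, now at about 45° with its free edge at (283,291) and the grip held at (250,292).

```bash
python3 -m inch '[[[5.2,4,-6.2],[0.029,0,0.021]],[[10,9.3,-12.5],[0.056,0,0.043]],[[15,14.8,-18.7],[0.084,0,0.064]],[[19.6,20.6,-24.6],[0.111,0,0.086]],[[24,26.7,-30.3],[0.139,0,0.107]],[[28.4,33.2,-35.8],[0.166,0,0.129]],[[32.5,40,-41],[0.194,0,0.15]],[[36.5,47,-46],[0.221,0,0.172]]]'
python3 pt.py 65 85 -51 -68
```

```text
t: 9.95
position: [0.4566, 0.0938, 0.2142]
tool_rot: [0.396, 0.387, 0.811, -0.188]
ft_force: [1.1, -1.5, 1.9]
opening: 0.0122
grasp [0.4473 0.1053 0.2258] rad 0.2241 th 65.0 F [ 1.1 -1.5  1.9] open 0.01218857217971956 q [ 0.64 -0.14  1.88 -0.92  1.44  0.11]
([5.2, 4.8, -6.2], [0.03, -0.0, 0.022])
([9.9, 10.5, -12.2], [0.059, -0.0, 0.045])
([14.4, 16.5, -18.0], [0.088, -0.0, 0.068])
([18.8, 22.8, -23.6], [0.118, -0.0, 0.091])
([23.0, 29.4, -29.0], [0.147, -0.0, 0.114])
([27.0, 36.2, -34.1], [0.176, -0.0, 0.137])
([30.8, 43.4, -39.0], [0.205, -0.0, 0.16])
([34.5, 50.8, -43.6], [0.234, -0.0, 0.182])
```

```bash
python3 -m inch '[[[5.2,4.8,-6.2],[0.03,0,0.022]],[[10,10.5,-12.2],[0.059,0,0.045]],[[14.4,16.5,-18],[0.088,0,0.068]],[[18.8,22.8,-23.6],[0.118,0,0.091]],[[23,29.4,-29],[0.147,0,0.114]],[[27,36.2,-34],[0.176,0,0.137]],[[30.8,43.4,-39],[0.205,0,0.16]],[[34.5,50.8,-43.6],[0.234,0,0.182]]]'
python3 pt.py 85 101 -68 -82
```

```text
t: 10.75
position: [0.4616, 0.1689, 0.2142]
tool_rot: [0.364, 0.502, 0.745, -0.245]
ft_force: [1.9, -1.7, 4.1]
opening: 0.012
grasp [0.4561 0.1826 0.2258] rad 0.2241 th 85.0 F [ 1.9 -1.7  4.1] open 0.01202884458024863 q [ 0.73  0.15  1.59 -0.85  1.74  0.35]
([4.1, 4.1, -4.8], [0.025, 0.0, 0.019])
([7.8, 8.9, -9.5], [0.049, 0.0, 0.037])
([11.3, 13.8, -14.0], [0.073, 0.0, 0.056])
([14.7, 19.0, -18.4], [0.097, 0.0, 0.075])
([18.0, 24.3, -22.6], [0.121, 0.0, 0.094])
([21.2, 29.8, -26.7], [0.145, 0.0, 0.113])
([24.2, 35.5, -30.6], [0.17, 0.0, 0.131])
([27.2, 41.4, -34.3], [0.194, 0.0, 0.15])
```

Finish the swing to about 101°, then let the gripper settle and open it.

```bash
python3 -m inch '[[[4,4,-4.8],[0.025,0,0.019]],[[7.8,9,-9.5],[0.049,0,0.037]],[[11.3,13.8,-14],[0.073,0,0.056]],[[14.7,19,-18.4],[0.097,0,0.075]],[[18,24.3,-22.6],[0.121,0,0.094]],[[21.2,29.8,-26.7],[0.145,0,0.113]],[[24.2,35.5,-30.6],[0.17,0,0.131]],[[27.2,41.4,-34.3],[0.194,0,0.15]]]'
python3 -m inch '[[[0,0,0],[0,0,0]],[[0,0,0],[0,0,0]],[[0,0,0],[0,0,0]],[[0,0,0],[0,0,0]],[[0,0,0],[0,0,0]],[[0,0,0],[0,0,0]],[[0,0,0],[0,0,0]],[[0,0,0],[0,0,0]]]' 0.4
python3 pt.py 101 101 -82 -82 | head -1
python3 -c "
from h import *
p=optics.read_camera('top'); cv2.imwrite('pics/top4.png',p['image'][:,:,::-1])"
```

```text
t: 11.55
position: [0.4838, 0.2245, 0.2142]
tool_rot: [0.331, 0.59, 0.678, -0.288]
ft_force: [2.1, -2.3, 4.4]
opening: 0.0123
t: 12.35
position: [0.4824, 0.2246, 0.2128]
tool_rot: [0.33, 0.589, 0.679, -0.288]
ft_force: [-0.5, 0.2, -0.2]
opening: 0.0598
grasp [0.4804 0.2392 0.2244] rad 0.2253 th 100.8 F [-0.5  0.2 -0.2] open 0.05977866939682332 q [ 0.73  0.38  1.3  -0.78  1.95  0.48]
```

View pics/top4.png

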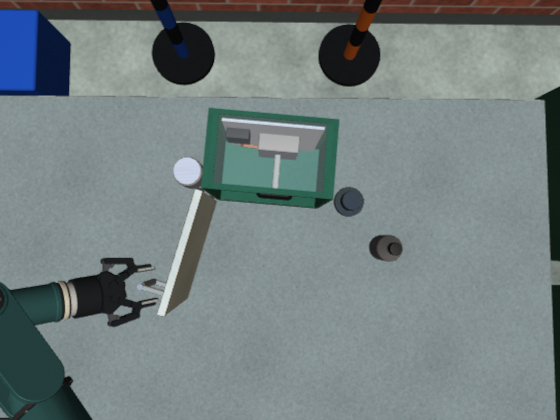

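```bash
cat > lv.py <<'E'
from kin import *
yaw=np.radians(-4.65); O=np.array([.7372-.0015,-.0136])
def cab(x,y,z): return np.array([O[0]+x*np.cos(yaw)-y*np.sin(yaw),O[1]+x*np.sin(yaw)+y*np.cos(yaw),z])
def press(a,p=.008,tau=60,yo=-.024,lift=0,back=0):
    t=np.radians(tau);b=np.array([.035-.1*np.cos(.4-a),.150+.1*np.sin(.4-a)])
    c=b+.021*np.array([np.cos(t),np.sin(t)])+(p-back)*np.array([np.sin(t),-np.cos(t)])+[0,lift]
    return cab(c[0],-.015+yo,c[1])
def step(t,h,tilt,flip=True,cur=None):
    s=monitor.state(); p,r=s["position"],rot(s["tool_rot"]); r2=Rt(h,tilt)*(FL if flip else R.identity())
    return np.round(r.inv().apply(t-p)*1000,1).tolist(), np.round((r.inv()*r2).as_rotvec(),3).tolist()
E
python3 - <<'E'
from lv import *
q0=monitor.state()["joint_pos"]
for nm,t,h,tl in (("ret",[.47,.31,.30],-82,52),("up",[.45,.30,.40],-70,45),("mid",[.45,.13,.43],-40,45),("front",[.47,-.04,.38],-5,45),("pre",press(0,back=.12,lift=.02),-4.65,60),("top",press(0,lift=.01),-4.65,60),("mid",press(.45),-4.65,60),("bot",press(.9),-4.65,60)):
    q,er=ik(np.array(t),Rt(h,tl)*FL,q0); print(nm,np.round(t,3),q.round(2),round(er,2)); q0=q
E
```

```text
ret [0.47 0.31 0.3 ] [ 0.83  0.47  1.01 -0.82  2.16  0.39] 0.0
up [0.45 0.3  0.4 ] [ 0.85  0.31  0.95 -0.82  2.14  0.14] 0.0
mid [0.45 0.13 0.43] [ 0.64 -0.23  1.46 -0.76  1.66 -0.4 ] 0.0
front [ 0.47 -0.04  0.38] [-0.32 -0.59  1.79  0.18  1.18 -1.81] 0.0
pre [ 0.589 -0.041  0.283] [-0.24 -0.47  2.05  0.28  0.53 -1.89] 0.0
top [ 0.693 -0.049  0.213] [-0.2  -0.17  1.98  0.35  0.31 -1.97] 0.0
mid [ 0.685 -0.049  0.159] [-0.2  -0.14  2.07  0.57  0.2  -2.19] 0.0
bot [ 0.697 -0.05   0.116] [-0.22 -0.06  2.07  0.94  0.17 -2.57] 3.96
```

Run:
```python
from lv import *
q0=np.array([-.32,-.59,1.79,.18,1.18,-1.81])
for nm,a,tl,k in (("pre",0,56,dict(back=.12,lift=.02)),("top",0,56,dict(lift=.01)),("m",.3,54,{}),("mid",.6,50,{}),("bot",.9,46,{}),("bot",1.0,46,{})):
    t=press(a,tau=tl,**k)
    q,er=ik(np.array(t),Rt(-4.65,tl)*FL,q0); print(nm,np.round(t,3),q.round(2),round(er,2)); q0=q
print(step(np.array([.47,.31,.32]),-80,52))
```

```text
pre [ 0.595 -0.041  0.289] [-0.23 -0.43  1.98  0.22  0.63 -1.83] 0.0
top [ 0.694 -0.049  0.212] [-0.2  -0.15  1.92  0.25  0.4  -1.87] 0.0
m [ 0.687 -0.049  0.172] [-0.2  -0.13  1.97  0.26  0.37 -1.89] 0.0
mid [ 0.689 -0.049  0.141] [-0.19 -0.08  1.95  0.22  0.41 -1.85] 0.0
bot [ 0.7   -0.05   0.112] [-0.19 -0.01  1.91  0.18  0.44 -1.81] 0.0
bot [ 0.705 -0.05   0.103] [-0.19  0.01  1.91  0.19  0.43 -1.81] 0.0
([-31.3, -0.7, -134.0], [-0.029, -0.0, -0.019])
```

```bash
python3 -m inch '[[[0,0,-10],[0,0,0]],[[0,0,-25],[0,0,0]],[[0,0,-45],[0,0,0]],[[0,0,-70],[0,0,0]],[[-5,0,-95],[0,0,0]],[[-18,0,-115],[0,0,0]],[[-30,0,-134],[0,0,0]],[[-30,0,-134],[0,0,0]]]'
python3 - <<'E'
from lv import *
s=monitor.state(); print(s["joint_pos"].round(2))
for n in(("up",[.45,.30,.40],-70,45),("mid",[.45,.13,.43],-40,45)): print(step(np.array(n[1]),*n[2:]))
E
```

```text
t: 13.2
position: [0.4707, 0.3125, 0.3225]
tool_rot: [0.33, 0.59, 0.679, -0.285]
ft_force: [-0.2, 0.6, 0.2]
opening: 0.0598
[ 0.84  0.46  0.97 -0.84  2.19  0.36]
([-66.8, -22.0, -40.6], [-0.153, 0.117, -0.141])
([-194.6, -45.9, 72.9], [-0.545, 0.113, -0.489])
```

```bash
python3 -m inch '[[[-22,-7,-13],[-0.05,0.04,-0.045]],[[-45,-15,-27],[-0.1,0.08,-0.09]],[[-67,-22,-40],[-0.15,0.117,-0.14]],[[-92,-27,-18],[-0.23,0.117,-0.21]],[[-118,-32,5],[-0.31,0.116,-0.28]],[[-144,-36,27],[-0.39,0.115,-0.35]],[[-170,-41,50],[-0.47,0.114,-0.42]],[[-195,-46,73],[-0.545,0.113,-0.489]]]' -1
python3 - <<'E'
from lv import *
s=monitor.state(); print(s["joint_pos"].round(2))
print(step(np.array([.47,-.04,.38]),-5,50))
E
```

```text
t: 14.0
position: [0.4496, 0.1277, 0.4268]
tool_rot: [0.358, 0.312, 0.87, -0.134]
ft_force: [0.7, -0.3, -0.0]
opening: -0.0005
[ 0.64 -0.27  1.5  -0.76  1.66 -0.41]
([-53.1, -115.5, 120.7], [-0.453, -0.088, -0.403])
```

```bash
python3 -m inch '[[[-7,-15,15],[-0.06,-0.01,-0.05]],[[-14,-30,30],[-0.12,-0.02,-0.1]],[[-21,-46,48],[-0.18,-0.035,-0.16]],[[-29,-63,66],[-0.25,-0.05,-0.22]],[[-37,-80,84],[-0.31,-0.06,-0.28]],[[-45,-98,102],[-0.38,-0.075,-0.34]],[[-53,-115,121],[-0.453,-0.088,-0.403]],[[-53,-115,121],[-0.453,-0.088,-0.403]]]' -1
python3 - <<'E'
from lv import *
s=monitor.state(); print(s["joint_pos"].round(2))
print(step(press(0,tau=56,back=.12,lift=.02),-4.65,56))
for n in("scene","top"):
  p=optics.read_camera(n); cv2.imwrite(f"pics/{n}5.png",p["image"][:,:,::-1])
  for t in("lever_grip","tin","coupling","oil_bottle"): print(n,t,[(np.round(d["position"],3),round(d["confidence"],2)) for d in models.landmark_of(t,p)][:2])
print(cab(.035-.1*np.cos(.4),-.015,.19))
E
```

```text
t: 14.8
position: [0.4696, -0.0395, 0.3787]
tool_rot: [0.422, 0.042, 0.905, -0.018]
ft_force: [0.9, -0.8, -0.0]
opening: -0.0
[-0.34 -0.69  1.89  0.21  1.1  -1.83]
([-11.4, 9.5, 153.3], [-0.007, -0.104, -0.008])
scene lever_grip [(array([0.741, 0.188, 0.005]), 0.75)]
scene tin []
scene coupling []
scene oil_bottle [(array([0.668, 0.118, 0.228]), 0.66), (array([ 0.556, -0.303,  0.002]), 0.61)]
top lever_grip [(array([ 0.677, -0.022,  0.185]), 0.47)]
top tin [(array([ 0.742,  0.19 , -0.002]), 0.61)]
top coupling [(array([ 0.674, -0.219,  0.001]), 0.81)]
top oil_bottle [(array([ 0.556, -0.3  , -0.003]), 0.69), (array([0.672, 0.117, 0.23 ]), 0.61)]
[ 0.67756583 -0.02392111  0.19      ]
```

View pics/scene5.png

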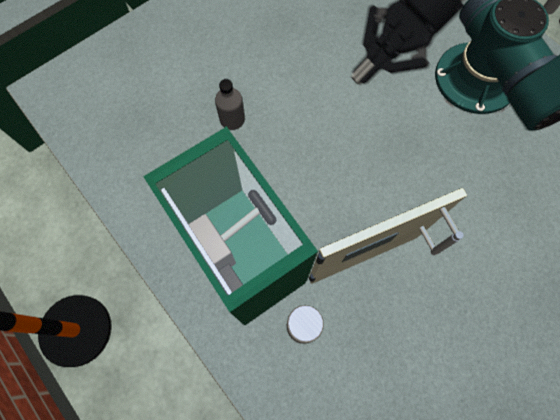

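View pics/top5.png

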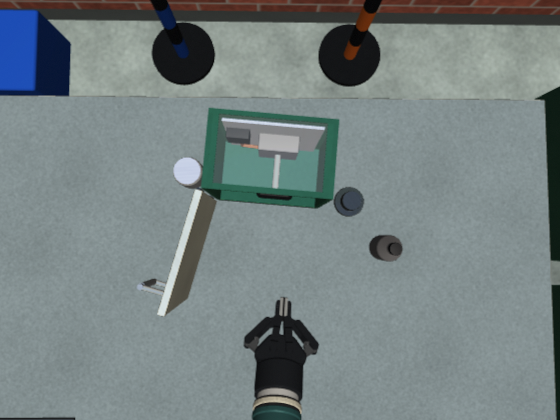

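The door stands at about 100° (free edge at (163,313) in the top view), the bystanders haven't moved, and the lever grip matches the model. The fingers are shut in front of the cabinet, so next comes the pre-press pose.

```bash
python3 -m inch '[[[-1,1,15],[0,-0.01,0]],[[-3,2,40],[0,-0.03,0]],[[-5,4,65],[0,-0.04,0]],[[-7,6,95],[0,-0.06,0]],[[-9,8,125],[0,-0.08,0]],[[-11,9.5,145],[-0.007,-0.1,-0.008]],[[-11,9.5,153],[-0.007,-0.104,-0.008]],[[-11,9.5,153],[-0.007,-0.104,-0.008]]]' -1
python3 - <<'E'
from lv import *
print(monitor.state()["joint_pos"].round(2), step(press(0,tau=56,lift=.012),-4.65,56), step(press(0.05,tau=56),-4.65,56))
E
```

```text
t: 16.1
position: [0.595, -0.0394, 0.2888]
tool_rot: [0.468, 0.035, 0.883, -0.019]
ft_force: [-0.3, 0.6, 0.4]
opening: 0.0001
[-0.23 -0.41  1.96  0.21  0.63 -1.82] ([6.1, -1.9, 124.3], [0.001, -0.003, 0.001]) ([20.9, -1.9, 132.2], [0.001, -0.003, 0.001])
```

```bash
python3 -m inch '[[[0,0,10],[0,0,0]],[[1,-1,30],[0,0,0]],[[2,-1,55],[0,0,0]],[[3,-2,80],[0,0,0]],[[4,-2,100],[0,0,0]],[[5,-2,114],[0,0,0]],[[6,-2,121],[0,0,0]],[[6,-2,124],[0,0,0]]]' -1
python3 - <<'E'
from lv import *
s=monitor.state()
print(s["joint_pos"].round(2),s["ft_force"])
for i in range(1,9):
    a=i*.06; tl=56-i*.5; print(step(press(a,tau=tl),-4.65,tl))
for n in("scene","top"):
  p=optics.read_camera(n); cv2.imwrite(f"pics/{n}6.png",p["image"][:,:,::-1])
E
```

```text
t: 16.9
position: [0.6943, -0.0509, 0.2167]
tool_rot: [0.469, 0.036, 0.882, -0.02]
ft_force: [0.4, -0.8, 0.5]
opening: 0.0001
[-0.2  -0.1   1.88  0.25  0.4  -1.87] [ 0.37289753 -0.75559635  0.49029817]
([18.5, 1.6, 9.3], [-0.001, 0.009, 0.0])
([24.3, 1.6, 11.2], [-0.001, 0.018, 0.0])
([30.0, 1.6, 13.4], [-0.001, 0.027, 0.0])
([35.6, 1.6, 15.9], [-0.001, 0.035, 0.0])
([41.1, 1.6, 18.8], [-0.001, 0.044, 0.0])
([46.4, 1.6, 22.0], [-0.001, 0.053, 0.0])
([51.4, 1.6, 25.5], [-0.001, 0.062, 0.0])
([56.3, 1.6, 29.2], [-0.001, 0.07, 0.0])
```

View pics/scene6.png

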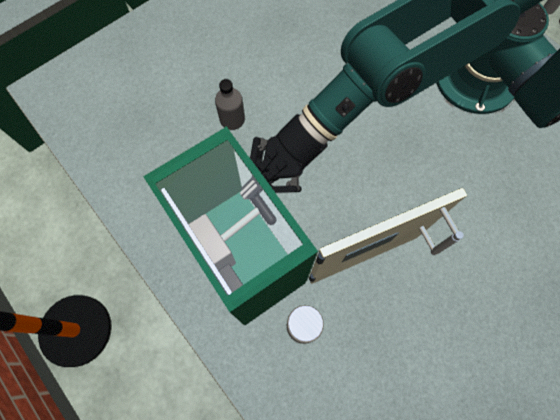

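View pics/top6.png

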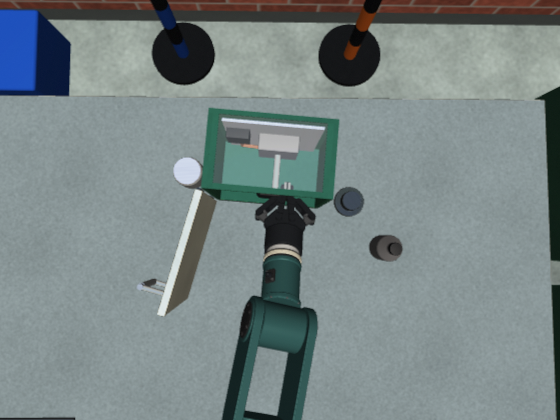

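The fingertips (287,187 in the top view) lie over the T bar's right arm, clear of the shaft at 277. I'll press it down in stages.

```bash
python3 -m inch '[[[8,1,4],[0,0,0]],[[16,1.6,8],[0,0.009,0]],[[24,1.6,11.2],[0,0.018,0]],[[30,1.6,13.4],[0,0.027,0]],[[35.6,1.6,16],[0,0.035,0]],[[41,1.6,18.8],[0,0.044,0]],[[46.4,1.6,22],[0,0.053,0]],[[51.4,1.6,25.5],[0,0.062,0]]]' -1
python3 - <<'E'
from lv import *
s=monitor.state()
print(s["joint_pos"].round(2),s["ft_force"])
for i in range(1,9):
    a=.42+i*.06; tl=52.5-i*.8; print(step(press(a,tau=tl),-4.65,tl))
for n in("scene","top"):
  p=optics.read_camera(n); cv2.imwrite(f"pics/{n}7.png",p["image"][:,:,::-1])
E
```

```text
t: 17.8
position: [0.6866, -0.0489, 0.1594]
tool_rot: [0.441, 0.037, 0.896, -0.019]
ft_force: [0.5, -0.0, 3.4]
opening: 0.0001
[-0.2  -0.05  1.92  0.25  0.37 -1.87] [ 0.5185793  -0.01832478  3.37591405]
([4.2, 0.1, 4.1], [-0.001, 0.013, 0.0])
([8.6, 0.1, 8.6], [-0.001, 0.027, 0.0])
([12.8, 0.1, 13.3], [-0.001, 0.041, 0.0])
([16.8, 0.2, 18.2], [-0.001, 0.055, 0.0])
([20.4, 0.2, 23.3], [-0.001, 0.069, 0.0])
([23.8, 0.2, 28.7], [-0.001, 0.083, 0.0])
([26.8, 0.2, 34.2], [-0.001, 0.097, 0.0])
([29.5, 0.2, 39.9], [-0.001, 0.111, 0.0])
```

View pics/scene7.png

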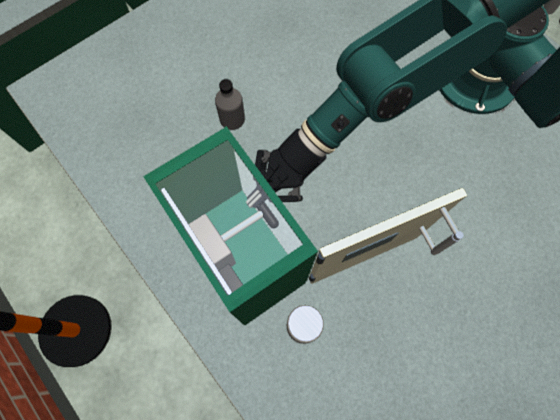

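The contact force is 3.4 N and the lever has moved down (the grip is now at (268,210)). I'll keep pressing.

```bash
python3 -m inch '[[[4.2,0,4],[0,0.013,0]],[[8.6,0,8.6],[0,0.027,0]],[[12.8,0,13.3],[0,0.041,0]],[[16.8,0,18.2],[0,0.055,0]],[[20.4,0,23.3],[0,0.069,0]],[[23.8,0,28.7],[0,0.083,0]],[[26.8,0,34.2],[0,0.097,0]],[[29.5,0,40],[0,0.111,0]]]' -1
python3 - <<'E'
from lv import *
s=monitor.state()
print(s["joint_pos"].round(2),s["ft_force"])
M=rot(s["tool_rot"]).as_matrix().T
print("down1mm in tool", M@[0,0,-1], press(.9,tau=46))
p=optics.read_camera("scene"); cv2.imwrite("pics/scene8.png",p["image"][:,:,::-1])
E
```

```text
t: 18.7
position: [0.7006, -0.05, 0.1116]
tool_rot: [0.391, 0.038, 0.92, -0.017]
ft_force: [-0.1, -0.7, 5.6]
opening: 0.0
[-0.19  0.06  1.85  0.18  0.43 -1.81] [-0.08573227 -0.7422447   5.58805004]
down1mm in tool [0.72013428 0.00094625 0.69383408] [ 0.7002293  -0.04984373  0.11160631]
```

View pics/scene8.png

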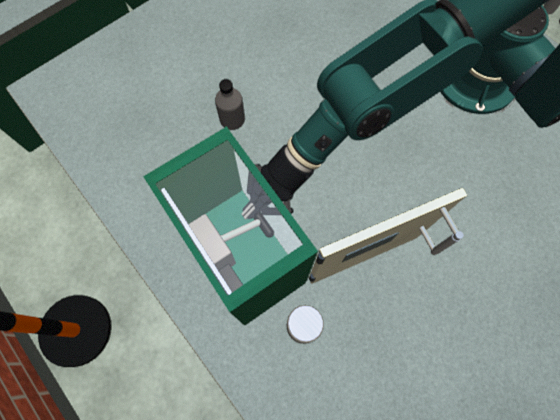

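```bash
python3 -m inch '[[[1,0,1],[0,0,0]],[[2,0,2],[0,0,0]],[[3,0,3],[0,0,0]],[[4,0,4],[0,0,0]],[[5,0,5],[0,0,0]],[[5,0,5],[0,0,0]],[[5,0,5],[0,0,0]],[[5,0,5],[0,0,0]]]' -1
```

```text
t: 19.55
position: [0.7027, -0.0504, 0.109]
tool_rot: [0.395, 0.038, 0.918, -0.017]
ft_force: [2.1, 0.7, 9.0]
opening: 0.0
```

```bash
python3 -m inch '[[[1,0,1],[0,0,0]],[[2,0,2],[0,0,0]],[[3,0,3],[0,0,0]],[[4,0,4],[0,0,0]],[[5,0,5],[0,0,0]],[[5,0,5],[0,0,0]],[[5,0,5],[0,0,0]],[[5,0,5],[0,0,0]]]' -1
python3 - <<'E'
from lv import *
p=optics.read_camera("scene"); cv2.imwrite("pics/scene9.png",cv2.resize(p["image"][110:330,130:350,::-1],None,fx=2.7,fy=2.7))
print(monitor.state()["joint_pos"].round(3))
E
```

```text
t: 20.35
position: [0.7055, -0.0511, 0.1064]
tool_rot: [0.399, 0.038, 0.916, -0.018]
ft_force: [3.5, 1.1, 14.2]
opening: -0.0002
[-0.186  0.079  1.857  0.193  0.393 -1.822]
```

View pics/scene9.png

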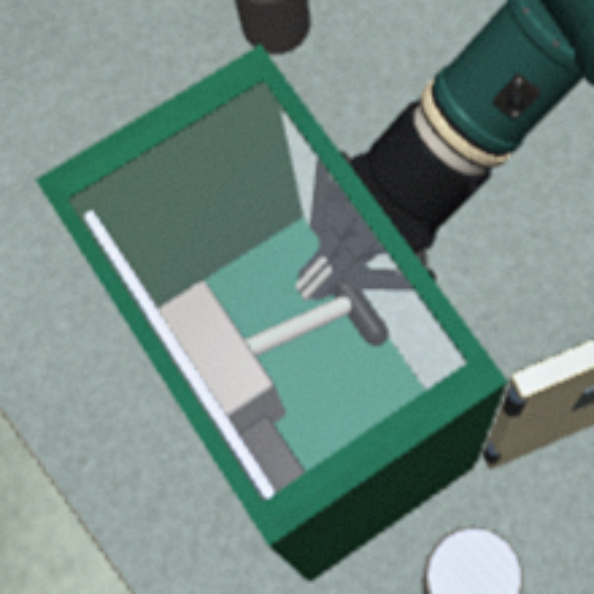

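```bash
python3 -m inch '[[[2,0,2],[0,0,0]],[[4,0,4],[0,0,0]],[[6,0,5],[0,0,0]],[[6,0,5],[0,0,0]],[[6,0,5],[0,0,0]],[[6,0,5],[0,0,0]],[[6,0,5],[0,0,0]],[[6,0,5],[0,0,0]]]' -1
python3 -m inch '[[[-3,0,-3],[0,0,0]],[[-8,0,-8],[0,0,0]],[[-14,0,-14],[0,0,0]],[[-18,0,-35],[0,0,0]],[[-20,0,-60],[0,0,0]],[[-22,0,-90],[0,0,0]],[[-24,0,-120],[0,0,0]],[[-26,0,-150],[0,0,0]]]' -1
python3 - <<'E'
from lv import *
for n in("scene","top"):
  p=optics.read_camera(n); cv2.imwrite(f"pics/{n}10.png",p["image"][:,:,::-1])
  print([(np.round(d["position"],3),round(d["confidence"],2)) for d in models.landmark_of("lever_grip",p)][:2])
  s=models.silhouettes("lever_grip",p)
  W=cloud(p); im=p["image"]
  if s:
    m=s[0]["pixels"]; print(s[0]["confidence"],m.sum(),W[m].min(0).round(3),W[m].max(0).round(3))
    np.save(f"pics/{n}.npy",W[m])
  # dark pixels inside cabinet
  c,sn=np.cos(yaw),np.sin(yaw); d=W[...,:2]-O; X=d[...,0]*c+d[...,1]*sn; Yc=-d[...,0]*sn+d[...,1]*c; Z=W[...,2]
  k=(im.max(-1)<90)&(np.abs(Yc+.015)<.045)&(X<-.03)&(X>-.072)&(Z>.05)&(Z<.28)
  print(n,"grip",k.sum(),np.median(X[k]),Z[k].max() if k.any() else 0,np.percentile(Z[k],[5,50,95]) if k.any() else 0)
print("full-down grip",cab(.035-.1*np.cos(.5),-.015,.102))
E
```

```text
t: 21.2
position: [0.7082, -0.0518, 0.104]
tool_rot: [0.404, 0.038, 0.914, -0.019]
ft_force: [5.7, 0.6, 18.9]
opening: -0.0001
t: 22.0
position: [0.6072, -0.0419, 0.2091]
tool_rot: [0.387, 0.038, 0.921, -0.016]
ft_force: [1.0, 0.3, -0.6]
opening: 0.0001
[]
scene grip 0 nan 0 0
[(array([ 0.68 , -0.023,  0.102]), 0.51)]
0.63 112 [ 0.664 -0.056  0.029] [0.681 0.01  0.305]
top grip 151 -0.05996489795314943 0.11761385207663211 [0.10410685 0.11138259 0.11552783]
full-down grip [ 0.68189937 -0.02427358  0.102     ]
  return _methods._mean(a, axis=axis, dtype=dtype,
  ret = ret.dtype.type(ret / rcount)
```

View pics/scene10.png

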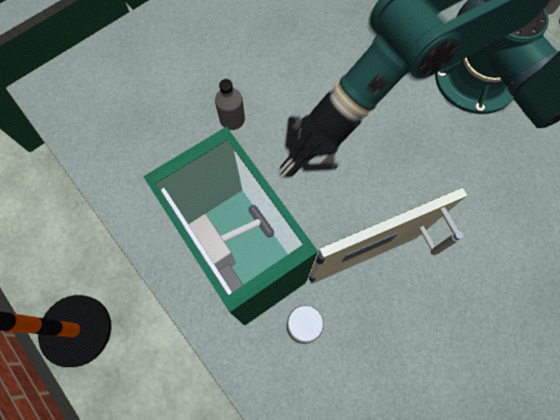

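The lever grip is measured at z = 0.102 m, which is the lower stop; in the scene view it sits at (262,222). I'll back well away, do the final checks and hand in.

```bash
python3 -m inch '[[[-5,0,-15],[0,0,0]],[[-10,0,-35],[0,0,0]],[[-20,0,-55],[0,0,0]],[[-30,0,-75],[0,0,0]],[[-35,0,-85],[0,0,0]],[[-35,0,-85],[0,0,0]],[[-35,0,-85],[0,0,0]],[[-35,0,-85],[0,0,0]]]' -1
python3 - <<'E'
from lv import *
p=optics.read_camera("top"); cv2.imwrite("pics/top11.png",p["image"][:,:,::-1])
for t in("lever_grip","door_hinge","handle","tin","coupling","oil_bottle"): print(t,[(np.round(d["position"],3),round(d["confidence"],2)) for d in models.landmark_of(t,p)][:2])
W=cloud(p);im=p["image"]
w=(im.min(-1)>140)&(abs(W[...,2]-.305)<.012)&(W[...,0]<.68)&(W[...,1]>.09)
k,l,s,c=cv2.connectedComponentsWithStats(w.astype(np.uint8))
P=W[l==1+np.argmax(s[1:,4])]; r=cv2.minAreaRect(P[:,:2].astype(np.float32)); print(r, cv2.boxPoints(r).round(3).tolist())
print(handle(100),handle(101), monitor.state()["joint_pos"].round(2))
E
```

```text
t: 23.1
position: [0.573, -0.0392, 0.2938]
tool_rot: [0.389, 0.038, 0.92, -0.016]
ft_force: [-0.7, -0.8, -0.4]
opening: -0.0001
lever_grip [(array([ 0.68 , -0.024,  0.108]), 0.48)]
door_hinge [(array([0.671, 0.121, 0.231]), 0.55)]
handle [(array([0.48 , 0.241, 0.229]), 0.42)]
tin [(array([ 0.746,  0.188, -0.002]), 0.84)]
coupling []
oil_bottle [(array([ 0.557, -0.301,  0.002]), 0.56)]
((0.5501424670219421, 0.16143199801445007), (0.01580716483294964, 0.25344276428222656), 74.04923248291016) [[0.4259999990463257, 0.1889999955892563], [0.6700000166893005, 0.11900000274181366], [0.6740000247955322, 0.1340000033378601], [0.4300000071525574, 0.20399999618530273]]
[0.4794293  0.23626323 0.225     ] [0.481505   0.23958874 0.225     ] [-0.23 -0.39  1.85  0.13  0.89 -1.76]
```

View pics/top11.png

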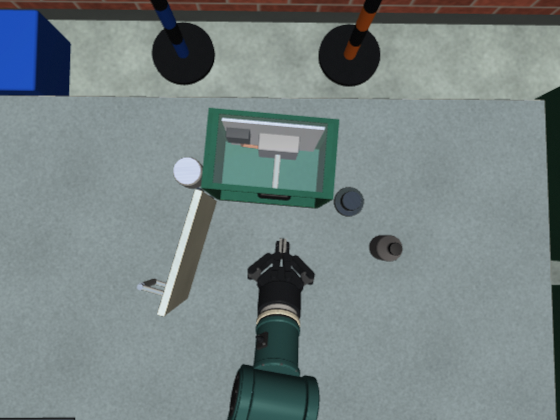

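```bash
python3 -c "
from bench import order
print(order.hand_in())"
```

```text
the job is handed in; nothing more can be done
None
```

I pulled the door open by its bar handle to about 101° and let go. Then I pushed the lever down with the shut fingers until it hit its lower stop, and backed the arm away before handing in at about 23 s.

**Door:** the final top-camera depth fit puts it at about 101° (1.77 rad). The handle's position agrees.

**Lever:** pressing harder at the end raised the force to about 19 N, and the fingers mostly just slid along the grip, as you would expect at the stop. Right after the press the grip read 102 mm high, which is the fully down height. After I backed away it read 108 mm, close to the detector's roughly 4 mm accuracy. The depth of the bar's top (about 111 mm) supports the fully down reading.

**Bystanders:** the tin and bottle are where they started, within measuring accuracy. The detector missed the coupling in the last picture, but there it sits at the same pixels as at the start.

**Limits:** the highest wrist force I read was about 19 N, measured at the end of each move, and the arm was touching nothing when I handed in.

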